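# Flip the food-waste caddy shut

## Robot

A 6-joint arm with a two-finger parallel gripper is mounted at the origin on a cart in front of the work surface, level with it; the furniture and walls round the work are solid. World frame = base frame: x ahead of the robot, y to its left, z up, the work surface at z = 0. Lengths are in m, angles in rad, forces in N, time in s.
With the tool pointing down it reaches from about 0.375 to 0.9 m from the base axis. Payload 3.1 kg.
Tool frame: the origin (TCP) lies at the very end of the fingers, on their centre line; the grasp point (between the pads) lies 19 mm behind it (manip.pinch_z is the distance from the TCP to the grasp point, in m); z points along the fingers, y is the line along which they close (so a half turn about z gives the same grasp; the last joint's range is limited). The gripper opens to 85 mm and grips with 20 to 120 N. Pads are 22 mm wide; open, the fingers measure 114 mm over their backs; the gripper's body (76 mm by 85 mm) begins 54 mm behind the grasp point. The pads swing forward as they close: fully open they stand 13 mm farther back than shut.
Start: joints at [-1.288, 0.527, 1.433, -0, 1.181, -0.178], TCP at [0.278, -0.56, 0.231] pointing down, gripper open.
Joint ranges: [-3.08, 3.08], [-0.75, 2.2], [0.22, 2.44], [-1.43, 4.57], [0, 2.65], [-2.85, 2.85]. Speed limits (rad/s): [2.79, 2.79, 3.14, 3.14, 3.14, 3.14].

## Interface

Orientations are given as a unit quaternion [x, y, z, w].
In Python, from station import manip gives the robot as it stands.
- The arm moves only by the tool servo_tool, never from a script. Its argument "commands" is one flat list of numbers, 7 for each row, row after row: the shift along the tool's x, y, z each as a share of 500 mm, from -1 to 1, then the turn, a rotation vector about the tool's x, y, z each as a share of 360 degrees, from -1 to 1, then the opening, from -1 (shut) to 1 (fully open). In form: [dx, dy, dz, rx, ry, rz, claw, dx, dy, dz, rx, ry, rz, claw, ...]. A call has 1 to 12 rows; each row shifts and turns the commanded pose from where the row before left it, along the tool's axes as they then stand; what a row does not reach is not made up. A row lasts 1/12 s, in which the tool goes at most 41.7 mm and 7.16 degrees, less where a joint would pass 70% of its speed; a pose out of reach is approached as far as the arm can. A call with a number of a shift or a turn outside -1 to 1 is refused whole. A call with a gripper value outside its range is refused whole. The fingers move at their own pace and stop on an object; "force" is the grip in N (left out, the last holds). Time passes only in rows, so rows that do not move let the fingers close. It gives the time, the measured TCP pose, the force, the opening and the grip force at its end, in the units of the state.
- manip.sense(): the state, without advancing time (a new reading comes with each control period).
- manip.snapshot(name): name is "scene" or "top" or "wrist"; returns a dict with "img" (420x560x3 uint8, red, green, blue), "mtx" (3x3 intrinsics, pixels), "world_to_cam" (4x4, takes a point from world to camera coordinates). Camera axes: x right, y up, looking along -z (the intrinsics and any distortion apply to the point x, -y, -z); pixel columns grow to the right and rows downward; lengths in m; the calibration is good to about 2 mm. A picture is of the moment at which its call begins. There is no depth.
- manip.sign_off(): hands the job in; it is judged then, once.
Trained networks look in a picture, given as the dict that the camera call returned (one of the last four; its "shot" number tells which), for a name from the list of things; names that differ only in an ending like _2 or _b are one class to them, and where a whole thing is asked for, a point or a joint stands for the part that bears it (a point fixed in the world has none). Each returns a list of dicts, best first, with "conf" (0 to 1); they miss things now and then, are a little off and sometimes report something else, mostly with a low value. They report only what shows in the picture. A call takes as long as a camera call.
- manip.look_for(picture, query): "box" ([left, top, width, height] in pixels, round what is visible of it).
- manip.silhouettes(picture, query): "pixels" (420x560 bool, what is visible of it) and "box" ([left, top, width, height] in pixels, round what is visible of it).
The state is a dict: "t": time; "q": joint angles; "qd": joint speeds; "tau": joint torques, N m; "tcp_pos": TCP position; "tool_rot": TCP orientation; "force": force on the tool from outside, world axes, zero at the start; "ft_torque": the same for the moment, N m; "finger_gap": opening from 0.0 (shut) to 1.0 (fully open); "gripper_force": force on a finger pad.
Only numpy, scipy, OpenCV 4.12 (cv2) and the standard library are available. Lean on these libraries where they do the work, as an engineer would, in place of code of your own. Each camera call takes 0.05 s, during which the arm holds its last target. There are 200 camera calls.

## Task

Two small waste caddies stand open on the draining board, their lids leaning back. Shut the green one: from behind, push its lid forward past upright and let it drop shut by its own weight, without following it down or pressing on it. Leave the grey caddy open, and leave both caddies, the coffee pot and the glass tumbler standing where they are.

Things in the scene. Friction and masses are not known exactly. Their poses are not given: they have to be found in the camera images.
- green_caddy: a kitchen waste caddy of green plastic: open box 130 mm deep (x) by 110 mm wide (y) by 100 mm high, about 1.5 kg, standing loose on the draining board. Origin: centre of its underside; x points to its back (hinge side), -x to its front, z up. Its green flat lid (135 mm long, 114 mm wide, 6 mm thick, 0.12 kg, plus a 10 mm thumb tab at the free edge) hinges about a line along y at x = +69 mm, z = 100 mm, on the back rim
- green_lid (a joint): angle of the green caddy's lid, rad: 0 = lying shut on the box, 1.57 = upright, 1.9 = leaning back against its stop, where it rests at the start (at 1.9 the free edge is about 115 mm behind the caddy's centre and 228 mm up; upright it is 235 mm up). Free-turning, lightly damped hinge: short of upright it falls back to the stop, past upright it falls shut by itself in about 1 to 2 s. A push of under 1 N moves it
- grey_caddy: the same caddy in grey, to be left open: a kitchen waste caddy of grey plastic: open box 130 mm deep (x) by 110 mm wide (y) by 100 mm high, about 1.5 kg, standing loose on the draining board. Origin: centre of its underside; x points to its back (hinge side), -x to its front, z up. Its grey flat lid (135 mm long, 114 mm wide, 6 mm thick, 0.12 kg, plus a 10 mm thumb tab at the free edge) hinges about a line along y at x = +69 mm, z = 100 mm, on the back rim
- grey_lid (a joint): angle of the grey caddy's lid, rad: 0 = lying shut on the box, 1.57 = upright, 1.9 = leaning back against its stop, where it rests at the start (at 1.9 the free edge is about 115 mm behind the caddy's centre and 228 mm up; upright it is 235 mm up). Free-turning, lightly damped hinge: short of upright it falls back to the stop, past upright it falls shut by itself in about 1 to 2 s. A push of under 1 N moves it
- coffee_pot: bystander: metal stovetop coffee pot with black handle, 82 x 133 mm, 109 mm high, loose, behind and between the caddies; origin: centre of its underside, z up
- tumbler: bystander: clear glass tumbler, 81 mm across, 92 mm high, loose, in front of and between the caddies; origin: centre of its underside, z up

How it is judged:
By the outcome, as a careful person would: the job done as asked, in the order asked, and still so for the second after the job is handed in, with the robot touching nothing.
It also fails if it takes over 27 s, if anything falls off the work surface, if the arm or the gripper's body presses on something with over 40 N, if the wrist force passes 120 N, or if a joint passes its speed limit or range.

## Working session

There is one attempt and no reset: what is moved stays moved. The work goes in short steps, Python scripts to look and compute and a tool call to move; the robot and the scene stay as the last step left them, time stands still between calls to the robot, and variables do not carry over. Pictures are saved under pics/ and viewed, at most 10 in all, crops included, and the job is handed in when it is done.

Besides the shell and the picture viewer there is one more tool, called after "Request:" as name(argument=value, ...) on one line, values as JSON. servo_tool: Moves the arm, as the interface text tells. Its arguments: {"type":"object","properties":{"commands":{"type":"array"},"force":{"type":"number"}},"required":["commands"]}

```bash
mkdir -p pics
cat > h.py <<'E'
import numpy as np, cv2
from station import manip
def ray(p,u,v):
    T=np.array(p["world_to_cam"]);K=np.array(p["mtx"])
    d=np.linalg.inv(K)@[u,v,1]; d=np.array([d[0],-d[1],-d[2]])
    R=T[:3,:3]; return -R.T@T[:3,3], R.T@d
def atz(p,u,v,z):
    c,d=ray(p,u,v); return c+d*(z-c[2])/d[2]
def proj(p,X):
    T=np.array(p["world_to_cam"]);K=np.array(p["mtx"])
    c=T[:3,:3]@np.array(X)+T[:3,3]; q=K@[c[0],-c[1],-c[2]]; return q[:2]/q[2]
E
python3 - <<'E'
from h import *
ims=[]
for n in("scene","top"):
    p=manip.snapshot(n); ims.append(p["img"])
    print(n,ray(p,280,210))
    for k in("green_caddy","grey_caddy","green_lid","coffee_pot","tumbler"):
        print(k,[(np.round(o["box"]).tolist(),round(o["conf"],2)) for o in manip.look_for(p,k)[:2]])
    cv2.imwrite(f"pics/{n}.png",p["img"][:,:,::-1])
s=manip.sense();print(s["t"],s["tcp_pos"],s["tool_rot"])
E
```

```text
scene (array([0.59044396, 0.39825533, 0.81027403]), array([-0.10918748, -0.46964308, -0.87608672]))
green_caddy [([228.0, 77.0, 110.0, 111.0], 0.93)]
grey_caddy [([255.0, 194.0, 124.0, 129.0], 0.79)]
green_lid [([232.0, 79.0, 40.0, 86.0], 0.67)]
coffee_pot [([227.0, 80.0, 111.0, 109.0], 0.68), ([180.0, 176.0, 43.0, 76.0], 0.56)]
tumbler [([257.0, 196.0, 42.0, 100.0], 0.63), ([232.0, 81.0, 39.0, 83.0], 0.61)]
top (array([0.47000611, 0.00941713, 1.08186299]), array([ 7.14950558e-02,  4.26333647e-04, -9.97568759e-01]))
green_caddy [([329.0, 199.0, 80.0, 110.0], 0.67)]
grey_caddy [([165.0, 191.0, 86.0, 125.0], 0.6), ([269.0, 135.0, 66.0, 48.0], 0.52)]
green_lid [([333.0, 198.0, 74.0, 42.0], 0.91)]
coffee_pot [([268.0, 133.0, 66.0, 52.0], 0.62)]
tumbler [([266.0, 272.0, 41.0, 43.0], 0.89)]
0.6 [ 0.27793241 -0.55978551  0.23135622] [9.73576902e-01 2.28359400e-01 5.25508775e-07 3.61971629e-05]
```

View pics/scene.png

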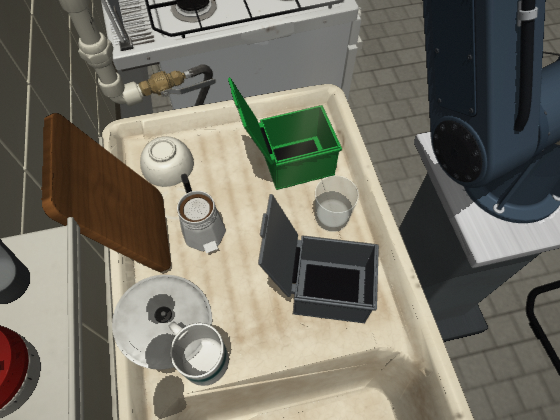

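View pics/top.png

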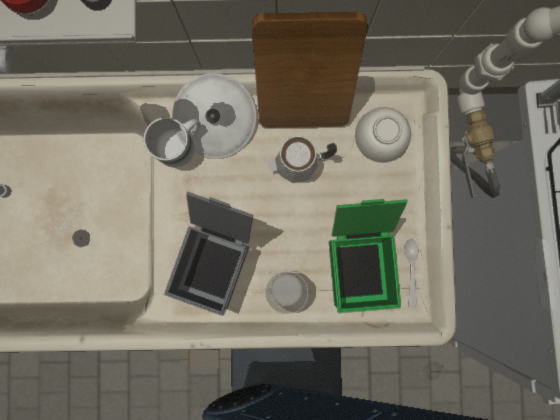

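The green caddy is at top-view pixel (365,270), with its lid leaning away from the robot (free edge at about row 202, columns 334–406). The bowl is at (383,134), the coffee pot at (298,160) and the tumbler at (290,290). Next I'll measure.

Run:
```python
from h import *
from scipy.optimize import least_squares
p=manip.snapshot("top")
for k in("green_caddy","green_lid"):
  for o in manip.silhouettes(p,k)[:1]:
    r=cv2.minAreaRect(np.argwhere(o["pixels"])[:,::-1].astype(np.float32)); print(k,np.round(cv2.boxPoints(r)).tolist())
hsv=cv2.cvtColor(p["img"],cv2.COLOR_RGB2HSV)
m=cv2.inRange(hsv,(45,120,40),(80,255,255)); n,l,st,_=cv2.connectedComponentsWithStats(m); i=1+np.argmax(st[1:,4]); h=cv2.convexHull(np.argwhere(l==i)[:,::-1].astype(np.int32))
print(cv2.approxPolyDP(h,3,True)[:,0].tolist())
for u,v,z in[(333,205,.228),(406,199,.228),(335,311,.1),(399,306,.1),(332,238,.1),(395,232,.1)]: print(u,v,np.round(atz(p,u,v,z),3))
X=lambda q,P:[q[0]+np.cos(q[2])*P[0]-np.sin(q[2])*P[1],q[1]+np.sin(q[2])*P[0]+np.cos(q[2])*P[1],P[2]]
M=[(.115,.057,.228),(.115,-.057,.228),(-.065,.055,.1),(-.065,-.055,.1)]
obs=[(333,205),(406,199),(335,311),(399,306)]
f=lambda q:np.concatenate([proj(p,X(q,P))-o for P,o in zip(M,obs)])
r=least_squares(f,[.5,-.15,0]);print(r.x,np.round(r.fun,1))
for k,z in(("tumbler",.09),("coffee_pot",.1)):
  b=manip.look_for(p,k)[0]["box"];print(k,np.round(atz(p,b[0]+b[2]/2,b[1]+b[3]/2,z),3))
print("bowl",atz(p,383,134,.05),atz(p,383,160,.05),"board",atz(p,308,125,.05))
s=manip.snapshot("scene"); im=s["img"].copy()
for P in M: print(np.round(proj(s,X(r.x,P)))); cv2.circle(im,tuple(int(a) for a in proj(s,X(r.x,P))),2,(255,0,0),-1)
cv2.imwrite("pics/chk.png",cv2.resize(im[60:220,150:370],None,fx=3,fy=3)[:,:,::-1])
```

```text
green_caddy [[324.0, 311.0], [331.0, 196.0], [406.0, 200.0], [399.0, 316.0]]
green_lid [[333.0, 200.0], [406.0, 200.0], [406.0, 238.0], [333.0, 238.0]]
[[406, 200], [399, 306], [338, 311], [331, 252], [337, 207], [363, 201]]
333 205 [ 0.538 -0.075  0.228]
406 199 [ 0.546 -0.191  0.228]
335 311 [ 0.355 -0.087  0.1  ]
399 306 [ 0.363 -0.203  0.1  ]
332 238 [ 0.488 -0.084  0.1  ]
395 232 [ 0.497 -0.2    0.1  ]
[ 0.42552981 -0.14081578  0.06550945] [ 0.9  0.8 -0.8  1.   1.7 -1.1 -1.9 -1. ]
tumbler [0.387 0.001 0.09 ]
coffee_pot [ 0.637 -0.033  0.1  ]
bowl [ 0.68878729 -0.19242018  0.05      ] [ 0.63790844 -0.19107419  0.05      ] board [ 0.70896525 -0.04718885  0.05      ]
[246. 127.]
[229.  77.]
[341. 147.]
[322. 105.]
```

View pics/chk.png

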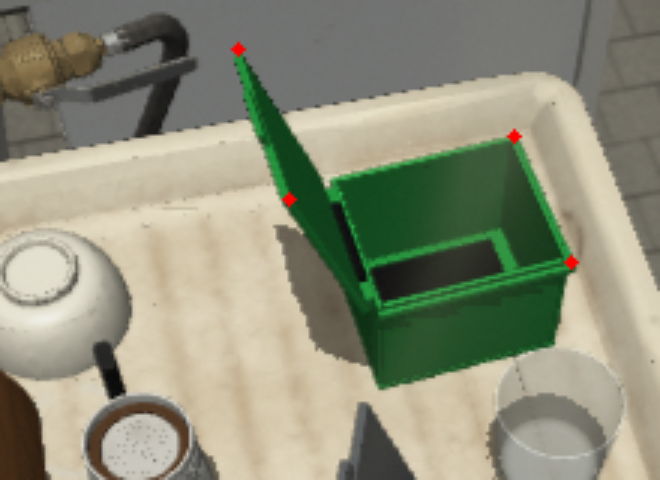

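Projected into the scene camera, the fitted pose matches the picture: lid top corners at crop pixels (238,49) and (290,200), front rim corners at (514,137) and (571,262). Moving: raise, align with the caddy, shut the fingers and go round behind the lid.

Request:
servo_tool(commands=[0,0,-0.05,0,0,0.0157,-1,0,0,-0.05,0,0,0.0157,-1,0,0,-0.05,0,0,0.0157,-1,0,0,-0.05,0,0,0.0157,-1,0.047,-0.051,0,0,0,0,-1,0.047,-0.051,0,0,0,0,-1,0.047,-0.051,0,0,0,0,-1,0.047,-0.051,0,0,0,0,-1,0.047,-0.051,0,0,0,0,-1,0.047,-0.051,0,0,0,0,-1,0.047,-0.051,0,0,0,0,-1,0.047,-0.051,0,0,0,0,-1])

```text
t: 1.9
tcp_pos: [0.4528, -0.3423, 0.3315]
tool_rot: [0.999, 0.033, 0.0, 0.0]
force: [0.3, 0.3, 1.3]
finger_gap: -0.002
gripper_force: 0.0
```

Request:
servo_tool(commands=[0.047,-0.051,0,0,0,0,-1,0.047,-0.051,0,0,0,0,-1,0.047,-0.051,0,0,0,0,-1,0.047,-0.051,0,0,0,0,-1,0.047,-0.051,0,0,0,0,-1,0.047,-0.051,0,0,0,0,-1,0.047,-0.051,0,0,0,0,-1,0.047,-0.051,0,0,0,0,-1,0,0,0,0,0,0,-1,0,0,0,0,0,0,-1])

```text
t: 2.73
tcp_pos: [0.6268, -0.126, 0.331]
tool_rot: [0.999, 0.035, -0.0, 0.0]
force: [-0.5, 0.7, -0.1]
finger_gap: -0.004
gripper_force: 0.0
```

Run:
```python
from h import *
from scipy.spatial.transform import Rotation as R
s=manip.sense();print(s["t"],s["tcp_pos"],R.from_quat(s["tool_rot"]).as_matrix().round(3).tolist(),s["finger_gap"],s["force"])
p=manip.snapshot("scene");cv2.imwrite("pics/a.png",p["img"][:,:,::-1])
```

```text
2.7333 [ 0.62682356 -0.12599505  0.3309754 ] [[0.998, 0.07, -0.0], [0.07, -0.998, -0.0], [-0.0, 0.0, -1.0]] -0.0037883384063719014 [-0.51911401  0.69185909 -0.08314496]
```

View pics/a.png

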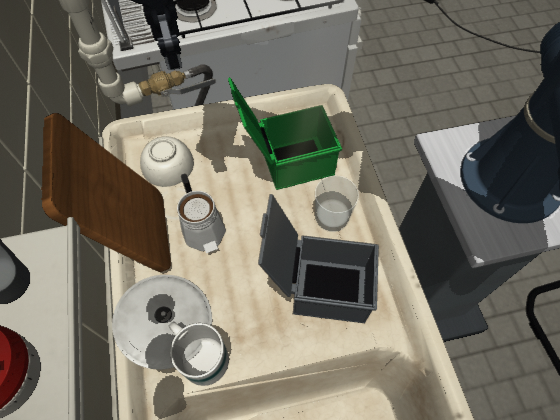

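The tool is behind and above the green lid (scene pixel ~(170,60)), and nothing has moved. Descend and close most of the gap.

Request:
servo_tool(commands=[0,0,0.0525,0,0,0,-1,0,0,0.0525,0,0,0,-1,0,0,0.0525,0,0,0,-1,0,0,0.0525,0,0,0,-1,0,0,0.0525,0,0,0,-1,-0.026,0,0,0,0,0,-1,-0.026,0,0,0,0,0,-1,-0.026,0,0,0,0,0,-1,-0.026,0,0,0,0,0,-1,0,0,0,0,0,0,-1,0,0,0,0,0,0,-1])

```text
t: 3.7
tcp_pos: [0.5736, -0.1325, 0.2005]
tool_rot: [0.999, 0.032, 0.0, 0.0]
force: [-0.4, -0.8, 0.2]
finger_gap: 0.004
gripper_force: 0.0
```

Run:
```python
from h import *
s=manip.sense();print(s["t"],s["tcp_pos"],s["force"])
p=manip.snapshot("scene");cv2.imwrite("pics/b.png",cv2.resize(p["img"][20:220,130:370],None,fx=3,fy=3)[:,:,::-1])
```

```text
3.7 [ 0.57362932 -0.13253868  0.2004684 ] [-0.36366874 -0.79895807  0.18617698]
```

View pics/b.png

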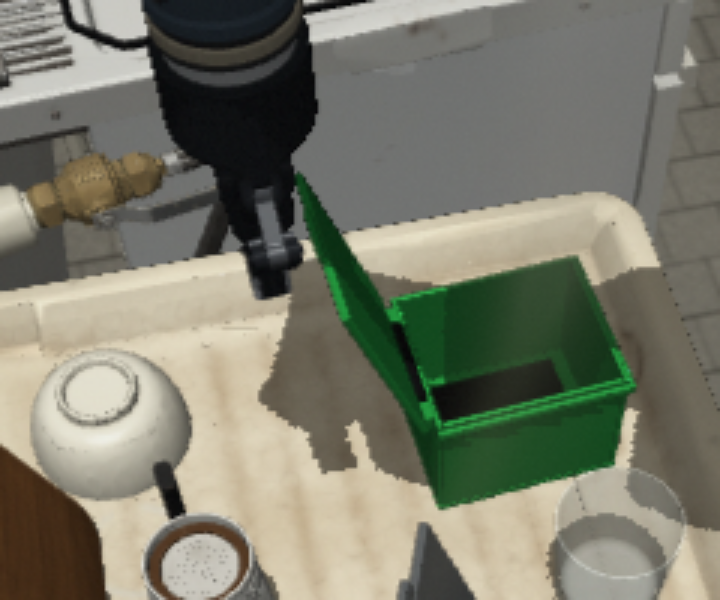

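The fingers (crop pixel (268,285)) are just behind the lid, with the body clear of its top edge. Push past upright, then withdraw at once.

Request:
servo_tool(commands=[-0.016,0,0,0,0,0,-1,-0.016,0,0,0,0,0,-1,-0.016,0,0,0,0,0,-1,-0.016,0,0,0,0,0,-1,-0.016,0,0,0,0,0,-1,-0.016,0,0,0,0,0,-1,-0.016,0,0,0,0,0,-1,-0.016,0,0,0,0,0,-1,-0.016,0,0,0,0,0,-1,-0.016,0,0,0,0,0,-1,0.05,0,0,0,0,0,-1,0.06,0,0,0,0,0,-1])

```text
t: 4.75
tcp_pos: [0.5466, -0.1326, 0.1999]
tool_rot: [0.999, 0.032, -0.002, -0.001]
force: [1.0, -0.6, 0.2]
finger_gap: -0.004
gripper_force: 0.0
```

Request:
servo_tool(commands=[0.06,0,0,0,0,0,-1,0.04,0,0,0,0,0,-1,0,0,-0.05,0,0,0,-1,0,0,-0.05,0,0,0,-1,0,0,-0.05,0,0,0,-1,0,0,0,0,0,0,-1,0,0,0,0,0,0,-1,0,0,0,0,0,0,-1,0,0,0,0,0,0,-1,0,0,0,0,0,0,-1,0,0,0,0,0,0,-1,0,0,0,0,0,0,-1])

```text
t: 5.75
tcp_pos: [0.5988, -0.1295, 0.2742]
tool_rot: [0.999, 0.033, -0.001, -0.0]
force: [0.5, -0.2, 1.6]
finger_gap: 0.001
gripper_force: 0.0
```

Run:
```python
from h import *
s=manip.sense();print(s["t"],s["tcp_pos"],s["force"])
p=manip.snapshot("scene");cv2.imwrite("pics/c.png",p["img"][:,:,::-1])
```

```text
5.75 [ 0.59880681 -0.12948513  0.27424633] [ 0.46487391 -0.22096718  1.56314386]
```

View pics/c.png

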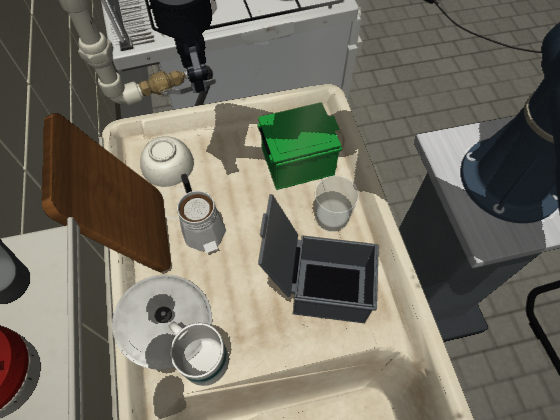

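The green lid now covers its box at (300,130). The grey caddy, pot and tumbler haven't moved. I'll let it settle, then check once more before handing in.

Request:
servo_tool(commands=[0,0,0,0,0,0,-1,0,0,0,0,0,0,-1,0,0,0,0,0,0,-1,0,0,0,0,0,0,-1,0,0,0,0,0,0,-1,0,0,0,0,0,0,-1,0,0,0,0,0,0,-1,0,0,0,0,0,0,-1,0,0,0,0,0,0,-1,0,0,0,0,0,0,-1,0,0,0,0,0,0,-1,0,0,0,0,0,0,-1])

```text
t: 6.8
tcp_pos: [0.5992, -0.1296, 0.2751]
tool_rot: [0.999, 0.033, -0.0, -0.0]
force: [-0.8, 0.2, 1.0]
finger_gap: -0.003
gripper_force: 0.0
```

Run:
```python
from h import *
p=manip.snapshot("scene");cv2.imwrite("pics/d.png",cv2.resize(p["img"][60:260,150:390],None,fx=3,fy=3)[:,:,::-1])
```

```text
(no output)
```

View pics/d.png

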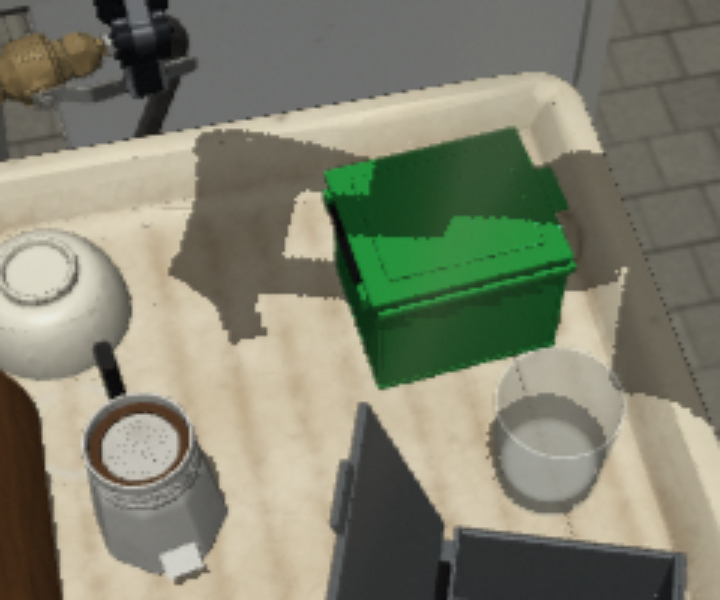

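The lid lies flat on the box (crop pixels (325,170)–(575,265)), the robot is clear and the rest is unmoved.

```bash
python3 -c "
from station import manip
print(manip.sign_off())"
```

```text
the job is handed in; nothing more can be done
None
```

The green caddy's lid was pushed past upright from behind and fell shut on its own; the grey caddy is still open, nothing else moved in the pictures, and the job is handed in.

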